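# Post a slide mailer through the spring-flap drop chute

### The job

Post the grey slide mailer into the white drop chute: press the orange bar down with one fingertip to hold the spring-closed orange flap open, and keep holding it while the other fingertip pushes the mailer along the ledge and under the flap until it tips over the edge and slides down inside. Then lift the hand away so that the flap shuts behind it. Only press and push: do not lift or carry the mailer, and do not disturb the dish, the small box or the eraser standing near by.

Things in the scene. Friction and masses are not known exactly. Their poses are not given: they have to be found in the camera images.
- chute: White drop chute fixed to the desk, 240 mm long (x), 84 mm wide at its base. Origin at desk height under the flap, on the centre line of ledge and chute; x = push direction (roughly away from the robot), y left, z up. Lengths below in mm in this frame. Inside 50 wide, slippery, dropping 40 degrees from x = -8 to an end wall at x = 96; white hood over x = 9 to 49, top z = 132.
- ledge_end (a point): Middle of the robot-side end of the level aluminium ledge on which the mailer lies: chute frame x = -142, y = 0, z = 90 mm (top face). The ledge runs from here to the crest, with guide lips 5 mm high whose inner faces are at y = -19.5 and +19.5. Nothing stands beyond this end, so a finger may hang there.
- crest (a point): Middle of the rounded edge where the level ledge ends and the chute begins: chute frame x = -8, y = 0, z = 90 mm. The mailer tips over and slides down by itself once its middle is 0 to 10 mm past this edge, its rear end then being still 32 to 42 mm on the robot's side of the edge.
- mouth (a point): Point at ledge height (chute frame x = 3, y = 0, z = 90 mm) in the plane of the flap. The flap is an upright orange plate, 4 mm thick in x; shut, it hangs across this mouth from 4 mm above ledge height upward. It swings sideways and up about the shaft along x, so pushing the mailer against it does not open it. Raised (0.85 rad) it reaches up to z = 163 mm.
- hinge_mid (a point): Middle of the ledge's length on the axis of the flap's hinge: a steel shaft of radius 4 mm along chute x from x = -155 to 5, at y = -30, z = 124 mm, to the right of the ledge, in two small brackets (x = -136 and -16, top z = 131). The flap is on its left, the orange bar on its right; when pressing and pushing, the shaft lies between the two fingers.
- flap (a joint): Opening angle (rad) of flap and bar, one rigid rocker: 0 shut, stop at 1.05. Pressing the bar down raises the flap; the mailer passes under from about 0.6. At 0.85 to 0.9 a fingertip on the bar at chute y = -55 stands at z = 98 to 100 mm, 8 to 10 mm above the ledge, so the other fingertip at the same height can push the mailer. A spring shuts it: about 3 N at the bar to start, 6 N at 0.85.
- bar_mid (a point): Middle of the orange bar's ribbed top face. The bar is 140 mm long (chute x = -167 to -27, parallel to the push, so a fingertip can slide along it while pressing) and 40 wide. Shut, it rises outward from y = -46, z = 120 to y = -84, z = 134; at 0.85 rad it falls outward from y = -38, z = 109 to y = -73, z = 90. Fingertips 60 mm apart (centres) across y stand on the bar and mid-ledge.
- mailer_mid (a point): Centre of the slide mailer: closed grey plastic box 84 mm long (x), 34 wide (y), 20 high, about 50 g, loose on the ledge between the lips, long side along the push direction. It starts with its middle 66 to 90 mm on the robot's side of the chute's origin (chute x = -90 to -66).
- dish: Small closed Petri dish with reddish contents, 56 mm across, 14 mm high, to the left of the chute on the desk; leave alone. Origin at the centre of its underside.
- cover_glass_box: Small blue and white box, 35 x 35 x 21 mm, on the desk to the right of the chute; leave alone. Origin at the centre of its underside.
- rubber_eraser: Blue and white eraser, 21 x 50 x 12 mm, on the desk to the right of the chute, nearer the robot; leave alone. Origin at the centre of its underside.

How it is judged:
On the way, in this order (a step that is already met when the one before it is completed fails the run):
1. a finger holds the flap open (over 0.5 rad) while the mailer still lies on the ledge in front of it (value of joint flap above 0.5 rad and contact force between the fingers and flap above 0.5 N and x of mailer_mid in the frame of chute below -0.04 m), for 0.2 s.
2. with a finger still holding the flap open, the mailer has gone under it and over the edge (value of joint flap above 0.4 rad and contact force between the fingers and flap above 0.5 N and x of mailer_mid in the frame of chute above 0.02 m), for 0.1 s.
At the end, for the whole second after the job is handed in: The mailer lies at rest inside the chute, wholly behind the flap (its middle 38 to 90 mm beyond the flap's line, within 20 mm of the centre line, below ledge level), and the flap is shut (under 0.06 rad) (x of mailer_mid in the frame of chute between 0.038 and 0.09 m and y of mailer_mid in the frame of chute between -0.02 and 0.02 m and z of mailer_mid in the frame of chute below 0.085 m and value of joint flap below 0.06 rad and linear speed of mailer below 0.02 m/s); the robot touches nothing.
It fails at once if the mailer is lifted (its middle more than 15 mm above its height on the ledge) (z of mailer_mid in the frame of chute above 0.115 m).
It fails at once if the Petri dish is disturbed (moved more than 15 mm) (distance of dish from where it was at the start of the episode above 0.015 m).
It fails at once if the small box is disturbed (moved more than 15 mm) (distance of cover_glass_box from where it was at the start of the episode above 0.015 m).
It fails at once if the eraser is disturbed (moved more than 15 mm) (distance of rubber_eraser from where it was at the start of the episode above 0.015 m).
It also fails if it takes over 35 s, if anything falls off the work surface, if the arm or the gripper's body presses on something with over 40 N, if the wrist force passes 120 N, or if a joint passes its speed limit or range.

### The arm

A 7-joint arm with a two-finger parallel gripper is mounted at the origin on a cart in front of the work surface, level with it; the furniture and walls round the work are solid. World frame = base frame: x ahead of the robot, y to its left, z up, the work surface at z = 0. Lengths are in m, angles in rad, forces in N, time in s.
With the tool pointing down it reaches from about 0.4 to 0.875 m from the base axis. Payload 19.3 kg.
Tool frame: the origin (TCP) lies on the centre line of the jaws, within the pads' length; the fingertips stand 14 mm ahead of it and the grasp point (between the pads) lies 5 mm behind it; x points along the fingers, y is the direction in which the jaws open and shut, and the axes are right-handed (so a half turn about x gives the same grasp; the last joint's range is limited). The gripper opens to 85 mm and grips with 20 to 120 N. Pads are 22 mm wide; open, the fingers measure 114 mm over their backs; the gripper's body (76 mm by 85 mm) begins 54 mm behind the grasp point. The pads swing forward as they close: fully open they stand 13 mm farther back than shut.
Start: joints at [-1.203, 0.521, -0.036, 1.599, 0.021, 1.021, -0.113], TCP at [0.265, 0.566, 0.245] pointing down, gripper open.
Joint ranges: [-2.91, 2.91], [-0.3, 2.13], [-1.5, 1.42], [0.17, 2.43], [-1.26, 4.41], [0.16, 1.93], [-2.52, 2.52]. Speed limits (rad/s): [1.89, 1.89, 2.39, 2.39, 3.01, 3.01, 3.01].

### API

Orientations are given as [roll, pitch, yaw] about the fixed x, y, z axes, in that order (R = Rz(yaw) Ry(pitch) Rx(roll)).
In Python, from workcell import monitor, optics, bot gives the robot as it stands.
- The arm moves only by the tool arm_command, never from a script. Its arguments are lists of equal length, an entry for each row: "delta_pos": the shift along the tool's x, y, z as a fraction of full scale, a list of three; "rotation": the turn, a rotation vector about the tool's x, y, z as a fraction of full scale, a list of three. In form: {"delta_pos": [[dx, dy, dz], ...], "rotation": [[wx, wy, wz], ...]}. A call has 1 to 10 rows; each row shifts and turns the pose as measured when the row begins, along the tool's axes as they then stand; what a row does not reach is not made up. Full scale, the value 1, is 30 mm for a shift and 6 degrees for a turn. A row lasts 1/10 s, in which the tool goes at most 50 mm and 8.59 degrees, less where a joint would pass 70% of its speed; a pose out of reach is approached as far as the arm can. A call with a number of a shift or a turn outside -1 to 1 is refused whole. A call with a gripper value outside its range is refused whole. "gripper" is the closure, from -1 (fully open) to 1 (shut), so that 0 is half open, set as the call begins (left out, the last holds). The fingers move at their own pace and stop on an object; "grip_force" is the grip in N (left out, the last holds). Time passes only in rows, so rows that do not move let the fingers close. It gives the time, the measured TCP pose, the force and the opening at its end, in the units of the state.
- monitor.observe(): the state, without advancing time (a new reading comes with each control period).
- optics.grab_frame(name): name is "side" or "top"; returns the picture (400x640x3 uint8, red, green, blue); there is no depth.
- optics.camera_params(name): a dict with "fx", "fy", "cx", "cy" (pixels), "dist_coeffs" ([k1, k2, p1, p2, k3] as OpenCV has them; the pictures are not rectified), "origin" and "rotation" of the camera in the world. Camera axes: x right, y down, z forward; pixel columns grow to the right and rows downward; lengths in m; the calibration is good to about 2 mm. A picture is of the moment at which its call begins. camera_params takes no time and is no camera call.
- bot.job_done(): hands the job in, once; it reports no verdict.
The state is a dict: "clock": time; "qpos": joint angles; "qd": joint speeds; "joint_efforts": joint torques, N m; "position": TCP position; "tool_rot": TCP orientation; "force": force on the tool from outside, world axes, zero at the start; "moment": the same for the moment, N m; "grip_width": finger opening in m.
Only numpy, scipy, OpenCV 4.12 (cv2) and the standard library are available. Lean on these libraries where they do the work, as an engineer would, in place of code of your own. Each camera call takes 0.05 s, during which the arm holds its last target. There are 200 camera calls.

## Working session

There is one attempt and no reset: what is moved stays moved. The work goes in short steps, Python scripts to look and compute and a tool call to move; the robot and the scene stay as the last step left them, time stands still between calls to the robot, and variables do not carry over. Pictures are saved under pics/ and viewed, about 8 in all and at most 12, crops included, and the job is handed in when it is done.

Besides the shell and the picture viewer there is one more tool, called after "Request:" as name(argument=value, ...), one argument or row to a line, values as JSON. arm_command: Moves the arm, as the interface text tells. Its arguments: {"type":"object","properties":{"delta_pos":{"type":"array","items":{"type":"array","items":{"type":"number"}}},"rotation":{"type":"array","items":{"type":"array","items":{"type":"number"}}},"gripper":{"type":"number"},"grip_force":{"type":"number"}},"required":["delta_pos","rotation"]}

```bash
mkdir -p pics
python3 - <<'E'
from workcell import monitor, optics
import cv2
for n in("top","side"):
    f=optics.grab_frame(n); cv2.imwrite(f"pics/{n}0.png",f[:,:,::-1]); print(n,optics.camera_params(n))
print(monitor.observe())
E
```

```text
top {'fx': 404.50431077712386, 'fy': 404.50431077712386, 'cx': 318.9470937118958, 'cy': 201.81960621889323, 'dist_coeffs': array([0.01995078, 0.        , 0.        , 0.        , 0.        ]), 'origin': array([0.41495703, 0.07851332, 0.9320577 ]), 'rotation': array([-2.95268549,  0.01213983, -1.55806005])}
side {'fx': 421.40981685734033, 'fy': 421.40981685734033, 'cx': 317.5057110971926, 'cy': 202.450294791996, 'dist_coeffs': array([-0.04568611,  0.        ,  0.        ,  0.        ,  0.        ]), 'origin': array([ 0.39960897, -0.60705722,  0.57554994]), 'rotation': array([-2.1633347 , -0.02026695, -0.23087544])}
{'clock': 0.1, 'qpos': array([-1.20321976,  0.52197354, -0.03633249,  1.59992702,  0.02116632,
        1.02110581, -0.11275514]), 'qd': array([-0.00033416, -0.00171516,  0.00113455, -0.0010695 ,  0.00071296,
        0.00078899, -0.0007739 ]), 'joint_efforts': array([ 4.22900586e-03, -9.28484559e+01,  1.98397078e+00, -3.70534587e+01,
        1.81229284e-02,  5.34001272e-03, -8.27866688e-05]), 'position': array([0.26485336, 0.56579657, 0.24477988]), 'tool_rot': array([-1.53147822,  1.56976585, -1.96923456]), 'force': array([-0.85402264,  0.14820118, -0.38219764]), 'moment': array([ 0.01576065, -0.04366452, -0.00072084]), 'grip_width': 0.0854000195866773}
```

View pics/top0.png

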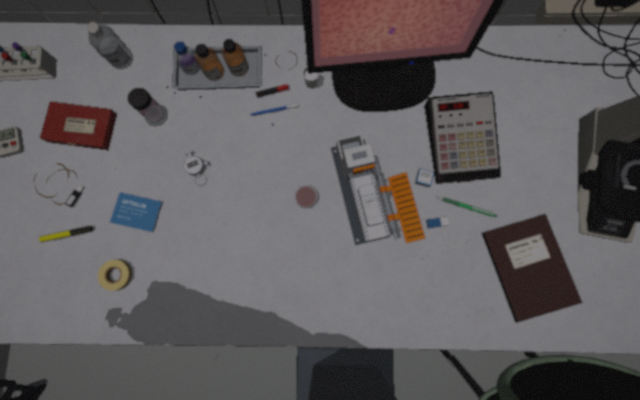

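View pics/side0.png

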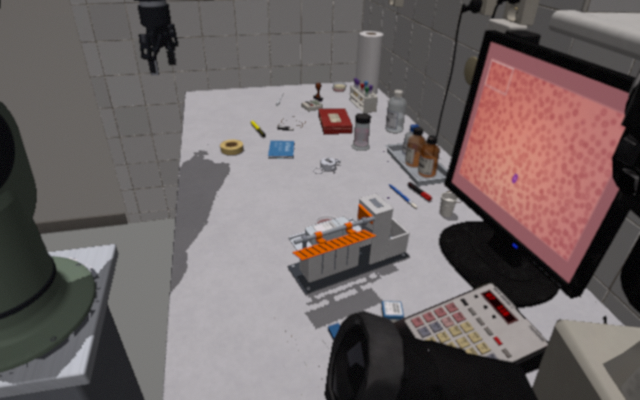

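Top view: the chute is at about (370,195), the orange bar at (407,207) and the mailer at (370,203). The monitor stands beyond it. The dish is at (307,196), the box at (425,177) and the eraser at (437,223). Next I extract the bar corners.

```bash
cat > h.py <<'E'
import numpy as np, cv2
from scipy.spatial.transform import Rotation as R
from workcell import monitor, optics
def cam(n):
    p=optics.camera_params(n); K=np.array([[p['fx'],0,p['cx']],[0,p['fy'],p['cy']],[0,0,1]])
    return K,np.array(p['dist_coeffs']),np.array(p['origin']),R.from_euler('xyz',p['rotation']).as_matrix()
def cast(n,uv,z):
    K,d,o,M=cam(n); q=cv2.undistortPoints(np.array(uv,float).reshape(-1,1,2),K,d).reshape(-1,2)
    r=np.c_[q,np.ones(len(q))]@M.T; z=np.broadcast_to(z,len(q))
    return o+r*((z-o[2])/r[:,2])[:,None]
def proj(n,P):
    K,d,o,M=cam(n); t=(np.array(P)-o)@M
    return cv2.projectPoints(t,np.zeros(3),np.zeros(3),K,d)[0].reshape(-1,2)
E
python3 - <<'E'
from h import *
f=cv2.imread('pics/top0.png'); h=cv2.cvtColor(f,cv2.COLOR_BGR2HSV)
m=cv2.inRange(h,(8,170,120),(22,255,255)); m[:140]=0; 
mo=cv2.morphologyEx(m,cv2.MORPH_OPEN,np.ones((7,7)))
mo=cv2.morphologyEx(mo,cv2.MORPH_CLOSE,np.ones((5,5)))
c=max(cv2.findContours(mo,0,2)[0],key=cv2.contourArea); r=cv2.minAreaRect(c); b=cv2.boxPoints(r); print(r,b)
for n in("top","side"): print(optics.camera_params(n)['rotation'],proj(n,[[.45,-.05,.1],[.5,-.05,.1]]))
print(cast("top",b,.127))
cr=f[125:260,320:460]; cv2.imwrite('pics/topc.png',cv2.resize(cr,None,fx=4.4,fy=4.4,interpolation=2))
s=cv2.imread('pics/side0.png')[185:295,280:420]; cv2.imwrite('pics/sidec.png',cv2.resize(s,None,fx=5,fy=5,interpolation=2))
E
```

```text
Traceback (most recent call last):
ValueError: max() iterable argument is empty
```

Run:
```python
from h import *
f=cv2.imread('pics/top0.png'); h=cv2.cvtColor(f,cv2.COLOR_BGR2HSV)
m=cv2.inRange(h,(5,110,90),(25,255,255)); m[:165]=0;m[250:]=0;m[:,:375]=0;m[:,440:]=0
mo=cv2.morphologyEx(m,cv2.MORPH_CLOSE,np.ones((5,5)))
mo=cv2.morphologyEx(mo,cv2.MORPH_OPEN,np.ones((11,11)))
c=max(cv2.findContours(mo,0,2)[0],key=cv2.contourArea); r=cv2.minAreaRect(c); b=cv2.boxPoints(r); print(r,b)
for n in("top","side"): print(proj(n,[[.45,-.05,.1],[.5,-.05,.1]]))
print(cast("top",b,.127))
cr=f[125:260,320:460]; cv2.imwrite('pics/topc.png',cv2.resize(cr,None,fx=4.4,fy=4.4,interpolation=2))
s=cv2.imread('pics/side0.png')[185:295,280:420]; cv2.imwrite('pics/sidec.png',cv2.resize(s,None,fx=5,fy=5,interpolation=2))
```

```text
((404.90380859375, 207.80416870117188), (68.02311706542969, 21.41047477722168), 73.85565948486328) [[385.16354 178.11057]
 [405.7297  172.1572 ]
 [424.64407 237.49777]
 [404.0779  243.45114]]
[[387.44410597 262.48035752]
 [386.96109835 237.86553903]]
[[266.33066944 251.16019611]
 [294.91639089 247.32819381]]
[[ 0.6194918  -0.04447218  0.127     ]
 [ 0.63243086 -0.08666672  0.127     ]
 [ 0.49888541 -0.12033328  0.127     ]
 [ 0.48658062 -0.07939789  0.127     ]]
```

View pics/topc.png

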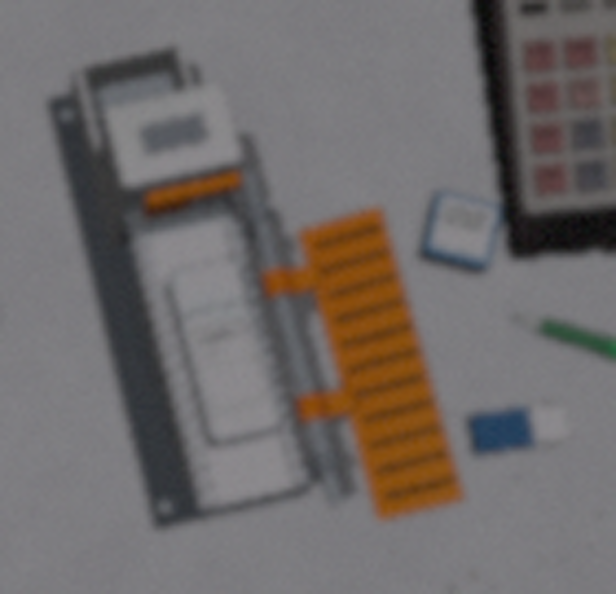

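View pics/sidec.png

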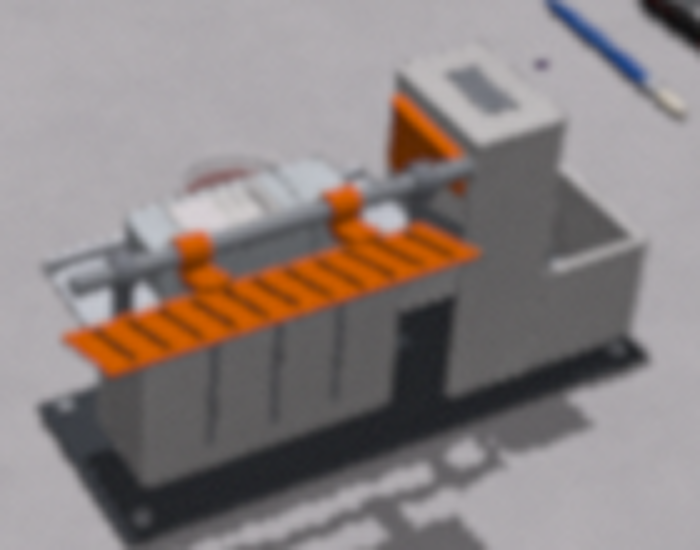

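The crops show the bar corners and the mailer's rear edge, which sits at about (245,437) in the top crop. I'll fit the chute pose from these points.

```bash
cat >> h.py <<'E'
def Tc(p,P):
    P=np.array(P,float)/1000; c,s=np.cos(p[2]),np.sin(p[2])
    return np.c_[p[0]+c*P[:,0]-s*P[:,1],p[1]+s*P[:,0]+c*P[:,1],P[:,2]]
def inv(p,W):
    W=np.array(W).reshape(-1,3); c,s=np.cos(p[2]),np.sin(p[2]); d=W[:,:2]-p[:2]
    return 1000*np.c_[c*d[:,0]+s*d[:,1],-s*d[:,0]+c*d[:,1],W[:,2]]
E
python3 - <<'E'
from h import *
from scipy.optimize import least_squares
B=[[-27,-46,120],[-27,-84,134],[-167,-84,134],[-167,-46,120]]
ut=np.array([[302,230],[382,208],[463,495],[380,518]])/4.4+[320,125]-.4
us=np.array([[483,253],[112,373],[65,338]])/5+[280,185]-.4
f=lambda p:np.r_[proj("top",Tc(p,B))-ut,proj("side",Tc(p,B[1:]))-us].ravel()
s=least_squares(f,[.63,-.03,.25]); p=s.x; print(p,s.fun.round(1)); np.save('p.npy',p)
pt=np.array([[245,437],[200,268],[212,443],[282,430],[345,490]])/4.4+[320,125]-.4
print(inv(p,cast("top",pt,[.11,.11,.11,.11,.124])).round(1))
M=R.from_euler('xyz',monitor.observe()['tool_rot']).as_matrix(); print(M.round(3))
c,s=np.cos(p[2]),np.sin(p[2])
for sg in(1,-1):
    y=sg*np.array([-s,c,0]); x=np.array([0,0,-1.]); G=np.c_[x,y,np.cross(x,y)]
    print(sg,np.rad2deg(R.from_matrix(M.T@G).as_rotvec()))
    print('target tool pos',M.T@(Tc(p,[[-150,-25,190]])[0]-monitor.observe()['position']))
print(Tc(p,[[-150,-25,190]]))
E
```

```text
[0.63983201 0.0008782  0.24255015] [-0.8 -0.3  0.2 -1.3  0.9  0.5 -0.3  0.4  0.4  0.  -0.2  0.2 -0.7 -0.3]
[[-115.6    1.7  110. ]
 [ -32.8    2.   110. ]
 [-114.8   17.3  110. ]
 [-116.3  -15.8  110. ]
 [-150.8  -34.   124. ]]
[[-0.     0.424  0.906]
 [-0.001  0.906 -0.424]
 [-1.    -0.001  0.   ]]
1 [-3.89786874e+01 -1.78372091e-02  5.74927334e-02]
target tool pos [ 0.05527955 -0.46642534  0.47821028]
-1 [1.41021293e+02 7.36143410e-02 2.28389626e-02]
target tool pos [ 0.05527955 -0.46642534  0.47821028]
[[ 0.50022718 -0.05941686  0.19      ]]
```

Request:
arm_command(
  delta_pos=[
    [0, -0.9, 0.93],
    [0, -0.9, 0.93],
    [0, -0.9, 0.93],
    [0, -0.9, 0.93],
    [0, -0.9, 0.93],
    [0, -0.9, 0.93],
    [0, -0.9, 0.93],
    [0, -0.9, 0.93],
    [0, -0.9, 0.93],
    [0, -0.9, 0.93],
  ],
  rotation=[
    [0, 0, 0],
    [0, 0, 0],
    [0, 0, 0],
    [0, 0, 0],
    [0, 0, 0],
    [0, 0, 0],
    [0, 0, 0],
    [0, 0, 0],
    [0, 0, 0],
    [0, 0, 0],
  ],
  gripper=-0.13,
)

```text
clock: 1.1
position: [0.4042, 0.1927, 0.2421]
tool_rot: [-2.076, 1.566, -2.505]
force: [1.5, 0.4, -0.7]
grip_width: 0.0485
```

Request:
arm_command(
  delta_pos=[
    [0, -0.9, 0.93],
    [0, -0.9, 0.93],
    [0, -0.9, 0.93],
    [0, -0.9, 0.93],
    [0, -0.9, 0.93],
    [0, -0.9, 0.93],
    [0, -0.9, 0.93],
    [0, 0, 0],
    [0, 0, 0],
    [0, 0, 0],
  ],
  rotation=[
    [0, 0, 0],
    [0, 0, 0],
    [0, 0, 0],
    [0, 0, 0],
    [0, 0, 0],
    [0, 0, 0],
    [0, 0, 0],
    [-1, 0, 0],
    [-1, 0, 0],
    [-1, 0, 0],
  ],
)

```text
clock: 2.1
position: [0.5051, -0.0783, 0.2414]
tool_rot: [-2.329, 1.563, -2.444]
force: [-0.4, 0.5, 0.6]
grip_width: 0.0483
```

Request:
arm_command(
  delta_pos=[
    [0, 0, 0],
    [0, 0, 0],
    [0, 0, 0],
    [0, 0, 0],
    [0, 0, 0],
  ],
  rotation=[
    [-1, 0, 0],
    [-1, 0, 0],
    [-1, 0, 0],
    [-0.5, 0, 0],
    [0, 0, 0],
  ],
)

```text
clock: 2.6
position: [0.5042, -0.0788, 0.2403]
tool_rot: [-2.898, 1.561, -2.628]
force: [-0.5, 0.3, -0.3]
grip_width: 0.0481
```

```bash
cat > st.py <<'E'
from h import *
import sys
p=np.load('p.npy'); o=monitor.observe(); M=R.from_euler('xyz',o['tool_rot']).as_matrix()
c,s=np.cos(p[2]),np.sin(p[2]); x=np.array([0,0,-1.]); y=np.array([-s,c,0]); G=np.c_[x,y,np.cross(x,y)]
print(o['clock'],'chute',inv(p,o['position']).round(1),'roterr deg',np.rad2deg(R.from_matrix(M.T@G).as_rotvec()).round(2),o['force'].round(1),o['grip_width'])
print(o['qpos'].round(2))
if len(sys.argv)>1:
    out=[]
    for n,b in(("top",(125,260,310,460)),("side",(140,300,270,430))):
        f=optics.grab_frame(n)[:,:,::-1]; out.append(cv2.resize(f[b[0]:b[1],b[2]:b[3]],(400,400),interpolation=2))
    cv2.imwrite(f'pics/{sys.argv[1]}.png',np.hstack(out))
E
python3 st.py
```

```text
2.6 chute [[-150.8  -44.7  240.3]] roterr deg [ 1.59 -0.53  0.14] [-0.5  0.3 -0.3] 0.04806030783282635
[-0.01  0.35  0.05  1.9  -0.02  0.9   1.9 ]
```

Request:
arm_command(
  delta_pos=[
    [0, 0.66, 0.5],
    [0.7, 0, 0],
    [0.7, 0, 0],
    [0.4, 0, 0],
    [0, 0, 0],
  ],
  rotation=[
    [0.25, -0.09, 0],
    [0, 0, 0],
    [0, 0, 0],
    [0, 0, 0],
    [0, 0, 0],
  ],
)

```text
clock: 3.1
position: [0.5138, -0.0551, 0.1844]
tool_rot: [-1.225, 1.568, -0.991]
force: [0.1, -0.3, -0.1]
grip_width: 0.0486
```

```bash
python3 st.py a1
```

```text
3.1 chute [[-135.8  -24.1  184.4]] roterr deg [-0.51  0.05  0.15] [ 0.1 -0.3 -0.1] 0.048568397588305307
[-0.05  0.43  0.05  1.95 -0.03  0.76  1.82]
```

View pics/a1.png

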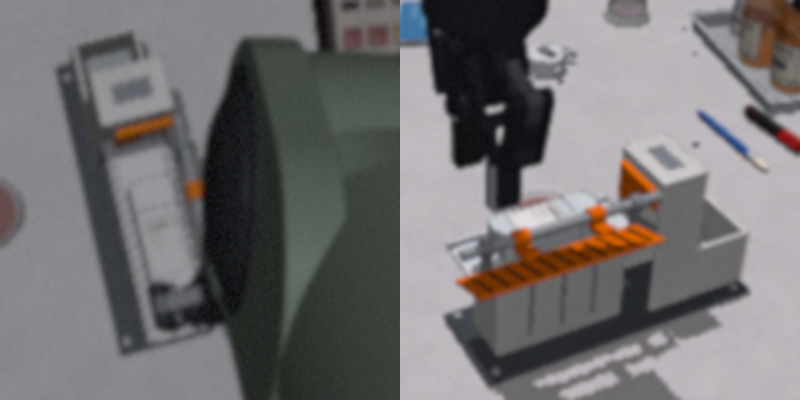

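The top view shows the left finger behind the mailer's rear end. I'll check the expected fingertip pixels in the side view.

Run:
```python
from h import *
p=np.load('p.npy')
P=[[x,y,z] for y in(-55,5) for z in (170,180) for x in(-147,-125)]
q=proj("side",Tc(p,P)); print(np.c_[P,(q-[270,140])*2.5+[400,0]].round())
P=[[x,y,170] for y in(-55,-1,11) for x in(-147,-125)]
q=proj("top",Tc(p,P)); print(np.c_[P,(q-[310,125])*[400/150,400/135]].round())
```

```text
[[-147.  -55.  170.  488.  219.]
 [-125.  -55.  170.  519.  210.]
 [-147.  -55.  180.  488.  206.]
 [-125.  -55.  180.  520.  197.]
 [-147.    5.  170.  450.  170.]
 [-125.    5.  170.  479.  162.]
 [-147.    5.  180.  449.  158.]
 [-125.    5.  180.  479.  150.]]
[[-147.  -55.  170.  274.  308.]
 [-125.  -55.  170.  265.  275.]
 [-147.   -1.  170.  200.  327.]
 [-125.   -1.  170.  192.  294.]
 [-147.   11.  170.  183.  332.]
 [-125.   11.  170.  175.  298.]]
```

Request:
arm_command(
  delta_pos=[
    [0.8, 0, 0],
    [0.6, 0, 0],
    [0.3, 0, 0],
    [0.3, 0, 0],
    [0.2, 0, 0],
  ],
  rotation=[
    [-0.08, 0, 0],
    [0, 0, 0],
    [0, 0, 0],
    [0, 0, 0],
    [0, 0, 0],
  ],
)

```text
clock: 3.7
position: [0.5179, -0.0555, 0.1229]
tool_rot: [-0.395, 1.559, -0.155]
force: [-2.7, 4.5, 9.9]
grip_width: 0.0481
```

```bash
python3 st.py
```

```text
3.7 chute [[-131.9  -25.5  122.9]] roterr deg [-0.13  0.61  0.25] [-2.7  4.5  9.9] 0.048096971138360575
[-0.04  0.53  0.04  1.99 -0.03  0.61  1.83]
```

Request:
arm_command(
  delta_pos=[
    [0.2, 0, -0.1],
    [0.12, 0, -0.05],
    [0, 0, 0],
  ],
  rotation=[
    [0, 0.05, 0],
    [0, 0.05, 0],
    [0, 0, 0],
  ],
)

```text
clock: 4.0
position: [0.5163, -0.0559, 0.1151]
tool_rot: [-0.744, 1.563, -0.503]
force: [-3.5, -2.8, 6.7]
grip_width: 0.0484
```

```bash
python3 st.py a2
```

```text
4.0 chute [[-133.6  -25.4  115.1]] roterr deg [-0.11  0.32  0.29] [-3.5 -2.8  6.7] 0.0483501991674594
[-0.04  0.54  0.04  1.99 -0.03  0.6   1.83]
```

View pics/a2.png

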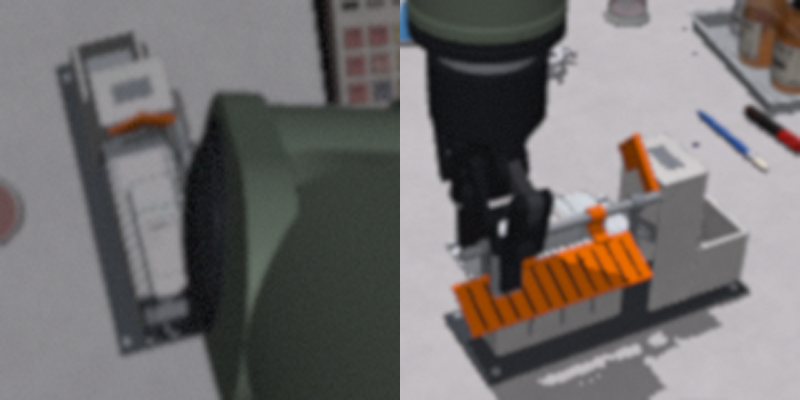

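The flap is visibly raised and the finger is on the bar. I press a touch more and start pushing.

Request:
arm_command(
  delta_pos=[
    [0.07, 0, 0],
    [0.02, 0, 0.25],
    [0.02, 0, 0.3],
    [0.02, 0, 0.3],
    [0, 0, 0],
  ],
  rotation=[
    [0, 0.04, 0],
    [0, 0, 0],
    [0, 0, 0],
    [0, 0, 0],
    [0, 0, 0],
  ],
)

```text
clock: 4.6
position: [0.5429, -0.0529, 0.1149]
tool_rot: [-1.146, 1.561, -0.909]
force: [2.8, -0.7, 5.5]
grip_width: 0.0482
```

```bash
python3 st.py a3
python3 - <<'E'
from h import *
p=np.load('p.npy')
for a in(.6,.7,.8,.9,1.):
    c,s=np.cos(a),np.sin(a); y,z=-84+30,134-124
    Y,Z=-30+c*y-s*-z*-1*-1, 0
    # rocker turns so the bar (y<0) goes down: rotate by +a about x
    Y=-30+c*y-s*z; Z=124+s*y+c*z
    q=proj("side",Tc(p,[[-27,Y,Z],[-167,Y,Z]])); print(a,round(Y),round(Z),((q-[270,140])*2.5+[400,0]).round().tolist())
E
```

```text
4.6 chute [[-107.   -29.   114.9]] roterr deg [-0.34  0.22  0.5 ] [ 2.8 -0.7  5.5] 0.04822722197708937
[-0.05  0.58  0.04  1.93 -0.03  0.64  1.82]
0.6 -80 102 [[659.0, 271.0], [477.0, 333.0]]
0.7 -78 97 [[656.0, 275.0], [475.0, 336.0]]
0.8 -75 92 [[653.0, 277.0], [474.0, 338.0]]
0.9 -71 88 [[650.0, 279.0], [471.0, 340.0]]
1.0 -68 84 [[647.0, 280.0], [469.0, 340.0]]
```

View pics/a3.png

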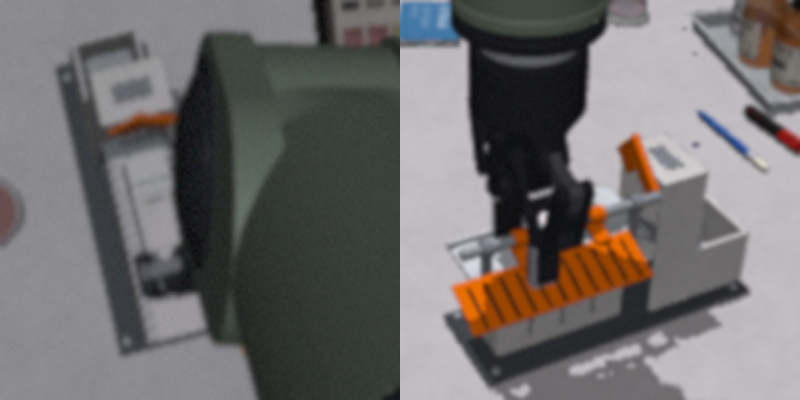

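The flap is at about 0.78 rad and the mailer is moving ahead of the finger. I keep pushing, correcting the small drift to the right.

Request:
arm_command(
  delta_pos=[
    [0.05, 0.1, 0.3],
    [0.03, 0.06, 0.3],
    [0.03, 0.04, 0.3],
    [0.03, 0.04, 0.3],
    [0, 0, 0],
  ],
  rotation=[
    [-0.05, 0.03, 0.05],
    [0, 0, 0],
    [0, 0, 0],
    [0, 0, 0],
    [0, 0, 0],
  ],
)

```text
clock: 5.2
position: [0.5778, -0.0414, 0.1143]
tool_rot: [-1.217, 1.562, -0.98]
force: [2.8, -2.2, 6.0]
grip_width: 0.0484
```

```bash
python3 st.py
```

```text
5.2 chute [[-70.3 -26.1 114.3]] roterr deg [-0.31  0.17  0.46] [ 2.8 -2.2  6. ] 0.04839609803012792
[-0.07  0.62  0.04  1.84 -0.03  0.68  1.8 ]
```

Request:
arm_command(
  delta_pos=[
    [0.04, 0.03, 0.3],
    [0.03, 0.03, 0.25],
    [0.03, 0.03, 0.15],
    [0.02, 0, 0.1],
    [0, 0, 0],
    [0, 0, 0],
  ],
  rotation=[
    [-0.03, 0.02, 0.04],
    [0, 0, 0],
    [0, 0, 0],
    [0, 0, 0],
    [0, 0, 0],
    [0, 0, 0],
  ],
)

```text
clock: 5.8
position: [0.6021, -0.0376, 0.1147]
tool_rot: [-1.343, 1.562, -1.107]
force: [-2.7, -2.5, 7.2]
grip_width: 0.0483
```

```bash
python3 st.py a4
```

```text
5.8 chute [[-45.8 -28.3 114.7]] roterr deg [-0.4   0.11  0.5 ] [-2.7 -2.5  7.2] 0.04832070133334983
[-0.07  0.65  0.05  1.77 -0.03  0.72  1.79]
```

View pics/a4.png

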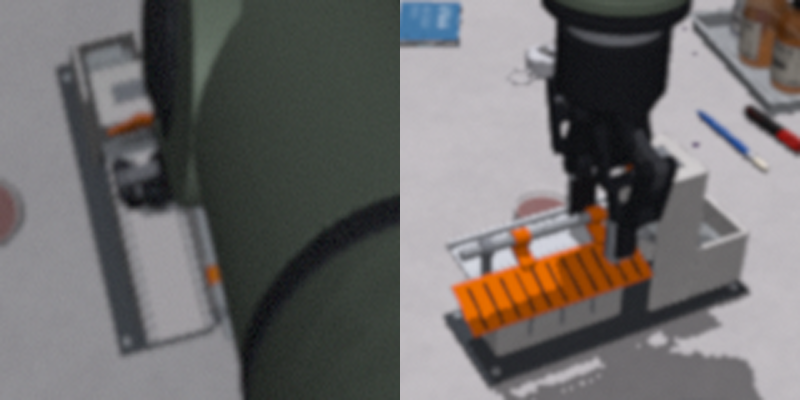

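Request:
arm_command(
  delta_pos=[
    [0.02, 0.05, 0.06],
    [0, 0, 0],
    [0, 0, 0],
    [0, 0, 0],
  ],
  rotation=[
    [0, 0, 0],
    [0, 0, 0],
    [0, 0, 0],
    [0, 0, 0],
  ],
)

```text
clock: 6.3
position: [0.6042, -0.0381, 0.1167]
tool_rot: [-1.237, 1.559, -1.004]
force: [-2.6, -1.1, 5.5]
grip_width: 0.0483
```

```bash
python3 st.py
python3 - <<'E'
from h import *
p=np.load('p.npy')
f=optics.grab_frame("top")[:,:,::-1].copy(); cv2.imwrite('pics/top5.png',f)
g=cv2.imread('pics/top0.png')
P=[[x,y,60] for x in(60,75,88) for y in(-12,0,12)]
for u,v in proj("top",Tc(p,P)).round().astype(int): print((u,v),g[v-1:v+2,u-1:u+2].mean((0,1)).round(),f[v-1:v+2,u-1:u+2].mean((0,1)).round())
a=[cv2.resize(i[130:200,325:395],(400,400),interpolation=2) for i in(g,f)]
cv2.imwrite('pics/a5.png',np.hstack(a))
E
```

```text
6.3 chute [[-44.  -29.3 116.7]] roterr deg [-0.55  0.22  0.65] [-2.6 -1.1  5.5] 0.04831846468785877
[-0.07  0.65  0.05  1.76 -0.03  0.72  1.79]
(np.int64(359), np.int64(150)) [130. 128. 128.] [147. 145. 146.]
(np.int64(353), np.int64(151)) [132. 130. 131.] [150. 148. 149.]
(np.int64(348), np.int64(152)) [135. 133. 134.] [154. 152. 153.]
(np.int64(357), np.int64(144)) [109. 104. 101.] [115. 111. 108.]
(np.int64(352), np.int64(145)) [112. 107. 104.] [123. 119. 115.]
(np.int64(347), np.int64(146)) [111. 106. 103.] [123. 119. 115.]
(np.int64(356), np.int64(138)) [59. 59. 59.] [69. 69. 69.]
(np.int64(350), np.int64(140)) [57. 56. 56.] [89. 86. 85.]
(np.int64(345), np.int64(141)) [58. 57. 58.] [87. 85. 84.]
```

View pics/a5.png

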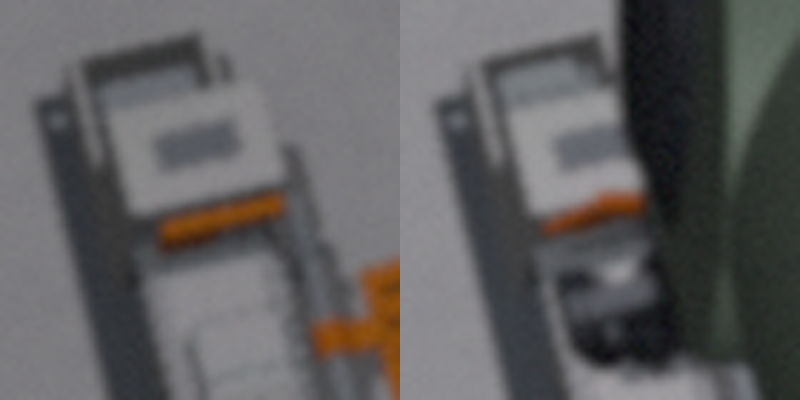

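The mailer's grey top now shows at the chute's far end, and the slope under the flap is clear. I hold briefly, then lift straight up.

Request:
arm_command(
  delta_pos=[
    [0.05, 0, 0],
    [0, 0, 0],
    [-0.4, 0.05, 0],
    [-0.6, 0, 0],
    [-1, 0, 0],
    [-1, 0, 0],
    [-1, 0, 0],
    [-1, 0, 0],
    [-1, 0, 0],
    [0, 0, 0],
  ],
  rotation=[
    [0, 0, 0],
    [0, 0, 0],
    [0, 0, 0],
    [0, 0, 0],
    [0, 0, 0],
    [0, 0, 0],
    [0, 0, 0],
    [0, 0, 0],
    [0, 0, 0],
    [0, 0, 0],
  ],
)

```text
clock: 7.35
position: [0.6027, -0.0337, 0.311]
tool_rot: [-0.795, 1.555, -0.562]
force: [0.4, -0.5, -0.9]
grip_width: 0.0484
```

Request:
arm_command(
  delta_pos=[
    [0, 0, -1],
    [0, 0, -1],
    [0, 0, -1],
    [0, 0, -1],
    [0, 0, -1],
    [0, 0, -1],
    [0, 0, 0],
    [0, 0, 0],
    [0, 0, 0],
  ],
  rotation=[
    [0, 0, 0],
    [0, 0, 0],
    [0, 0, 0],
    [0, 0, 0],
    [0, 0, 0],
    [0, 0, 0],
    [0, 0, 0],
    [0, 0, 0],
    [0, 0, 0],
  ],
)

```text
clock: 8.25
position: [0.4204, -0.0747, 0.3128]
tool_rot: [-0.511, 1.549, -0.276]
force: [-0.6, -0.3, 0.2]
grip_width: 0.0484
```

```bash
python3 st.py a6
```

```text
8.25 chute [[-231.1  -20.7  312.8]] roterr deg [-0.45  1.1   0.62] [-0.6 -0.3  0.2] 0.04841013955260847
[-0.04  0.11  0.08  2.02 -0.    1.    1.85]
```

View pics/a6.png

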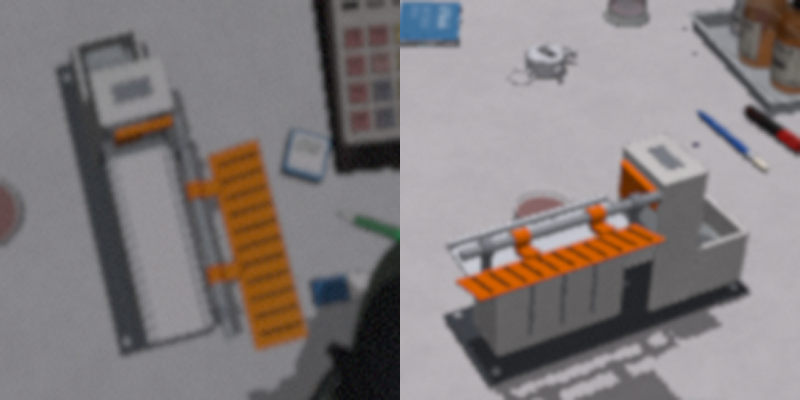

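The ledge is empty, the flap and bar are back at their starting look, the mailer's grey is visible in the chute's end, and the neighbours look unmoved. Handing in.

```bash
python3 -c "
from workcell import bot
print(bot.job_done())"
```

```text
the job is handed in; nothing more can be done
None
```

The mailer is posted: it went under the held-open flap, down the chute, and the flap shut behind it. I handed the job in at about 8.3 s on the robot's clock, and no verdict was reported.

- **How it went:** The right fingertip pressed the bar and held the flap open at about 0.78 rad, estimated from the side picture. The left fingertip pushed the mailer about 80 mm along the ledge until it tipped over the edge. I then lifted the hand straight up and backed it away.
- **Last checks:** The final pictures show an empty ledge, the flap and bar back in their shut position, and the dish, box and eraser apparently in place. The force on the tool was near zero.
- **Less certain:** Most of the mailer is hidden under the hood. I judged that it lies at the bottom from the grey patch that appeared at the chute's far end and the clear slope under the flap. I did not measure its position there. The whole picture had also brightened a little, so that patch is weaker evidence than it looks. I judged the shut flap and the unmoved objects by eye.

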